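# Close the casting box with its drop pin

## Robot

A 7-joint arm with a two-finger parallel gripper is mounted at the origin on the work surface. World frame = base frame: x ahead of the robot, y to its left, z up, the work surface at z = 0. Lengths are in m, angles in rad, forces in N, time in s.
With the tool pointing down it reaches from about 0.4 to 0.85 m from the base axis. Payload 4.5 kg.
Tool frame: the origin (TCP) lies on the centre line of the jaws, within the pads' length; the fingertips stand r.tip_extent ahead of it and the grasp point (between the pads) is the TCP (r.tip_extent is the distance from the TCP to the fingertips, in m); z points along the fingers, y is the line along which they close (so a half turn about z gives the same grasp; the last joint's range is limited). The gripper opens to 88 mm and grips with 3 to 60 N. Pads are 18 mm wide; open, the fingers measure 123 mm over their backs; the gripper's body (75 mm by 187 mm) begins 45 mm behind the grasp point.
Start: joints at [1.283, 0.689, -0.195, 1.565, 0.157, 0.902, -0.215], TCP at [0.198, -0.593, 0.258] pointing down, gripper open.
Joint ranges: [-3.01, 3.01], [-0.46, 2.08], [-1.47, 1.51], [0.13, 2.56], [-1, 4.14], [0.04, 2.09], [-2.66, 2.66]. Speed limits (rad/s): [2.57, 2.57, 3.14, 3.14, 3.14, 3.14, 3.14].

## Interface

Orientations are given as a unit quaternion [x, y, z, w].
In Python, from plant import sensors, vision, finish_job, r gives the robot as it stands. The module is installed in compiled form; this text tells all that it offers.
- The arm moves only by the tool step_arm, never from a script. Its argument "steps" is a list of rows, each a list of 2 entries, a list of its own where there are three numbers: the shift along the tool's x, y, z in cm, then the turn, a rotation vector about the tool's x, y, z in degrees. A call has 1 to 12 rows; each row shifts and turns the commanded pose from where the row before left it, along the tool's axes as they then stand; what a row does not reach is not made up. A row lasts 1/8 s, in which the tool goes at most 62.5 mm and 10.7 degrees, less where a joint would pass 70% of its speed; a pose out of reach is approached as far as the arm can. A call with a gripper value outside its range is refused whole. "claw" is the opening, from -1 (shut) to 1 (fully open), set as the call begins (left out, the last holds). The fingers move at their own pace and stop on an object; "grip_force" is the grip in N (left out, the last holds). Time passes only in rows, so rows that do not move let the fingers close. It gives the time, the measured TCP pose, the force, the opening and the grip force at its end, in the units of the state.
- sensors.get_state(): the state, without advancing time (a new reading comes with each control period).
- vision.snapshot(name): name is "side" or "top" or "wrist"; returns a dict with "img" (480x640x3 uint8, red, green, blue), "fx", "fy", "cx", "cy" (pixels), "position" and "rotation" of the camera in the world. Camera axes: x right, y down, z forward; pixel columns grow to the right and rows downward; lengths in m; the calibration is good to about 2 mm. A picture is of the moment at which its call begins. There is no depth.
- finish_job(): hands the job in; it is judged then, once.
The state is a dict: "clock": time; "q": joint angles; "qd": joint speeds; "joint_torque": joint torques, N m; "tool_pos": TCP position; "eef_rot": TCP orientation; "contact_force": force on the tool from outside, world axes, zero at the start; "moment": the same for the moment, N m; "opening": opening from 0.0 (shut) to 1.0 (fully open); "finger_force": force on a finger pad.
Only numpy, scipy, OpenCV 4.12 (cv2) and the standard library are available. Lean on these libraries where they do the work, as an engineer would, in place of code of your own. Each camera call takes 0.05 s, during which the arm holds its last target. There are 200 camera calls.

## Task

The plaster casting box is about to be filled: swing its two dropped sides fully upright, and lock the corner where they meet by putting the steel drop pin from the wooden tool block down through the corner eyes until its collar sits on the top eye. Leave the white pattern inside the box and the things around it where they stand.

Things in the scene. Friction and masses are not known exactly. Their poses are not given: they have to be found in the camera images.
- casting_box: Plywood box without lid, screwed to the bench: base 130 (x) by 140 (y) by 20 mm; walls 12 mm thick, 60 mm high, standing on the base, outer faces flush with its edges (box 80 mm high). Origin: centre of the base's underside. -x is the front (towards the robot), -y the right, z up. Back and left walls are fixed; the front and right sides are hinged and start dropped outward.
- front_side (a joint): Angle of the front side, a board 140 mm long, 60 high, 12 thick, hinged along the base's upper front edge (box x = -65, z = 20 mm). 0 = level, reaching out to box -x; 1.571 = upright, its stop. The hinge line lies in its outer face (the underside when dropped). Stiff (0.15 N m): it stays where left. Push its free edge from outside, along its arc.
- right_side (a joint): Angle of the right side, a board 106 mm long, 60 high, 12 thick, hinged in the same way along the base's upper right edge (box y = -70, z = 20 mm). 0 = level, reaching out to box -y; 1.571 = upright, its stop. Equally stiff.
- front_edge (a point): Middle of the front side's free edge, on the corner of its outer face: 60 mm from its hinge line.
- right_edge (a point): Middle of the right side's free edge, on the corner of its outer face: 60 mm from its hinge line.
- eye_mouth (a point): Centre of the top of the uppermost corner eye. The eyes are steel rings 17 mm across, 10 high, bore 10 mm, strapped to the outer faces at the front right corner: two on the front side (tops level with the board's free edge and 32 mm below it), one on the right side (top 16 mm below). With both sides upright the three bores line up vertically.
- corner_top (a point): Fixed point of the box, at box x = -75, y = -80, z = 80 mm: where the centre of the top eye's mouth is when the front side is fully upright. The axis of the lined-up eyes runs straight down from it.
- drop_pin: Steel drop pin, 40 to 80 g, upright in a hole of the tool block, resting on its collar. Shank 7 mm across, 50 mm long below the collar, its last 8 mm tapering to 3 mm; collar 18 mm across, 3 thick; above it a round grip 14 mm across, ending 36 mm above the collar's underside. Origin: on the axis at the collar's underside; z up along the pin.
- pin_tip (a point): Lower tip of the drop pin, 50 mm below its origin.
- tool_block: Dark wooden tool block 120 by 52 mm, 60 mm high, fixed to the bench. Origin: centre of its underside. The drop pin's hole is at x = -35, y = 0 mm in its frame; three headless drill shanks up to 30 mm tall are stuck in its +x half.
- pattern: White bell-shaped pattern, 48 mm across and 40 mm high, standing loose on the floor of the casting box. To be left alone.
- jar: Brown jar with black cap, 52 mm across, 62 mm high. Bystander.
- plaster_block: Rough plaster block, 95 by 70 mm, 45 to 50 mm high. Bystander.
- bowl: Black rubber mixing bowl, 116 mm across, 62 mm high. Bystander.
Mind the look-alikes: they are no part of the job. Of the things like the drop_pin, leave any that is pink; of the rest the smaller one is meant.

How it is judged:
By the outcome, as a careful person would: the job done as asked, in the order asked, and still so for the second after the job is handed in, with the robot touching nothing.
It also fails if it takes over 67 s, if anything falls off the work surface, if the arm or the gripper's body presses on something with over 40 N, if the wrist force passes 120 N, or if a joint passes its speed limit or range.

## Working session

There is one attempt and no reset: what is moved stays moved. The work goes in short steps, Python scripts to look and compute and a tool call to move; the robot and the scene stay as the last step left them, time stands still between calls to the robot, and variables do not carry over. Pictures are saved under pics/ and viewed, at most 10 in all, crops included, and the job is handed in when it is done.

Besides the shell and the picture viewer there is one more tool, called after ">>>" by a JSON object that holds its "api" and its "payload", one argument or row to a line. step_arm: Moves the arm, as the interface text tells. Its arguments: {"type":"object","properties":{"steps":{"type":"array"},"claw":{"type":"number"},"grip_force":{"type":"number"}},"required":["steps"]}

```bash
mkdir -p pics; cat > h.py <<'E'
import numpy as np, cv2, pickle
from plant import sensors, vision, finish_job, r
from scipy.spatial.transform import Rotation as R
def snap(n,f):
    s=vision.snapshot(n); cv2.imwrite(f'pics/{f}.png',s['img'][...,::-1]); pickle.dump(s,open(f'pics/{f}.pkl','wb')); return s
def load(f): return pickle.load(open(f'pics/{f}.pkl','rb'))
def ray(s,u,v):
    d=np.array(s['rotation'])@np.array([(u-s['cx'])/s['fx'],(v-s['cy'])/s['fy'],1]); return np.array(s['position']),d
def onz(s,u,v,z):
    p,d=ray(s,u,v); return p+d*(z-p[2])/d[2]
def proj(s,P):
    c=np.array(s['rotation']).T@(np.array(P)-np.array(s['position'])); return [round(s['fx']*c[0]/c[2]+s['cx'],1),round(s['fy']*c[1]/c[2]+s['cy'],1)]
def tri(*o):
    A=np.zeros((3,3));b=np.zeros(3)
    for s,u,v in o:
        p,d=ray(s,u,v);d=d/np.linalg.norm(d);M=np.eye(3)-np.outer(d,d);A+=M;b+=M@p
    return np.linalg.solve(A,b)
def st():
    s=sensors.get_state(); print(s['clock'],np.round(s['tool_pos'],4),np.round(s['eef_rot'],4),np.round(s['q'],2),np.round(s['contact_force'],1)); return s
def crop(f,u0,v0,u1,v1,k,o):
    i=cv2.imread(f'pics/{f}.png')[v0:v1,u0:u1]; cv2.imwrite(f'pics/{o}.png',cv2.resize(i,None,fx=k,fy=k,interpolation=cv2.INTER_CUBIC))
E
python3 - <<'E'
from h import *
for n in('side','top'):
    s=snap(n,n+'0'); print(n,s['position'],np.round(s['rotation'],3).tolist(),s['fx'],s['cx'],s['cy'])
st(); print(r.tip_extent, R.from_quat(sensors.get_state()['eef_rot']).as_matrix().round(3))
E
```

```text
side [ 0.26204735 -0.62461824  0.80504239] [0.907, -0.228, 0.079, -0.345] 534.6251244002071 316.6540590627778 245.45182356879332
top [ 0.29292634 -0.07173766  1.19555593] [0.735, -0.668, 0.079, -0.085] 566.888600594203 317.54183868154416 240.44593137157506
0.1 [ 0.1975 -0.5924  0.257 ] [ 9.871e-01  1.602e-01 -2.000e-04 -8.000e-04] [ 1.28  0.69 -0.19  1.57  0.16  0.9  -0.22] [ 0.3 -0.1  0.6]
0.019 [[ 0.949  0.316 -0.001]
 [ 0.316 -0.949  0.001]
 [-0.    -0.002 -1.   ]]
```

View pics/top0.png

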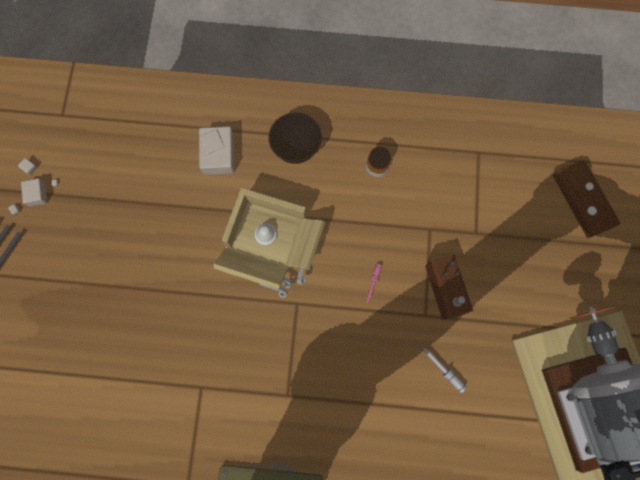

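View pics/side0.png

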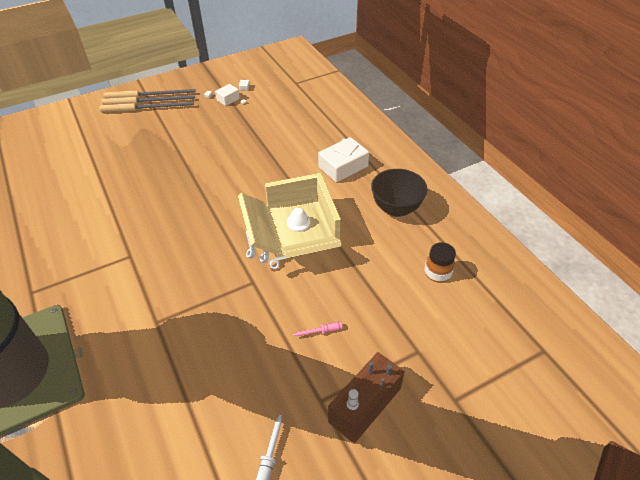

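```bash
sed -i "s/np.array(s\['rotation'\])/R.from_quat(s['rotation']).as_matrix()/g" h.py
python3 - <<'E'
from h import *
crop('side0',230,170,430,320,4,'c1'); 
a=cv2.imread('pics/side0.png'); b=cv2.imread('pics/top0.png')
A=cv2.resize(a[340:480,240:420],None,fx=2.2,fy=2.2,interpolation=2); B=cv2.resize(b[240:400,410:540],None,fx=2.5,fy=2.5,interpolation=2);C=cv2.resize(b[170:320,200:340],None,fx=2.8,fy=2.8,interpolation=2)
D=cv2.imread('pics/c1.png')
o=np.zeros((600,800,3),np.uint8); o[:308,:396]=A; o[:300,400:400+325]=B[:300]; 
cv2.imwrite('pics/c2.png',o)
T=load('top0');S=load('side0')
print('origin',proj(T,[0,0,0]),proj(T,[.4,0,0]),proj(T,[0,-.4,0]))
print('pin',tri((T,459,300),(S,352,394)),'block front',onz(T,441,285,.06))
print('pattern',tri((T,264,231),(S,298,211)))
for p in [(587,198),(445,370),(375,283)]: print(onz(T,*p,.02))
E
```

```text
origin [np.float64(264.9), np.float64(525.6)] [np.float64(286.8), np.float64(318.9)] [np.float64(471.6), np.float64(546.7)]
pin [ 0.46031197 -0.33669609  0.09079292] block front [ 0.49173623 -0.30665061  0.06      ]
pattern [0.57141393 0.0626887  0.05735618]
[ 0.71931293 -0.62242236  0.02      ]
[ 0.32599923 -0.33060565  0.02      ]
[ 0.48993651 -0.17705831  0.02      ]
```

View pics/c1.png

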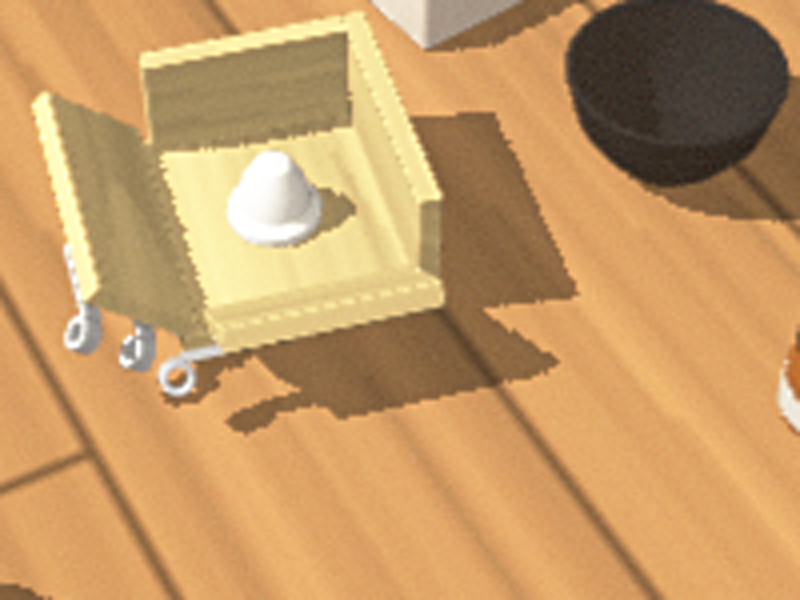

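View pics/c2.png

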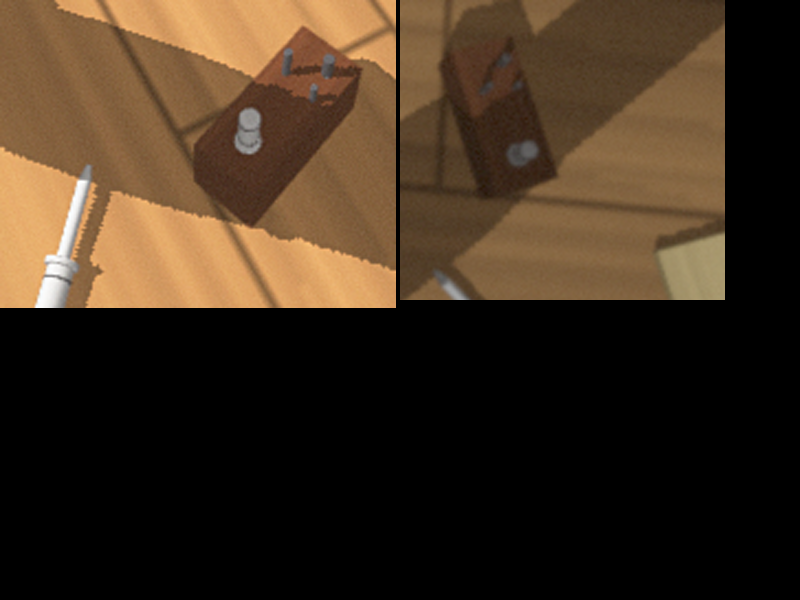

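```bash
python3 - <<'E'
from h import *
crop('top0',205,175,335,305,4.6,'c3')
E
```

```text
(no output)
```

View pics/c3.png

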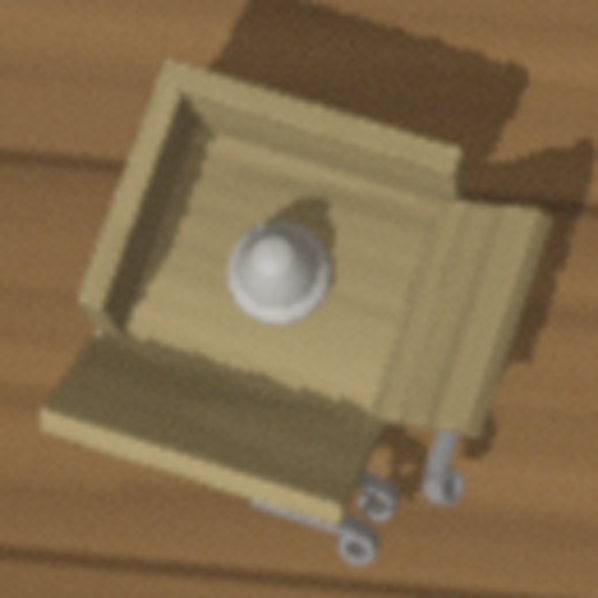

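```bash
cat > fit.py <<'E'
from h import *
from scipy.optimize import least_squares
def F(a,h,o,y): return [-65-h*np.cos(a)+o*np.sin(a),y,20+h*np.sin(a)+o*np.cos(a)]
def G(a,h,o,x): return [x,-70-h*np.cos(a)+o*np.sin(a),20+h*np.sin(a)+o*np.cos(a)]
def W(p,q): return np.array([p[0],p[1],0])+R.from_euler('z',p[2]).apply(np.array(q)/1000)
if __name__=='__main__':
    T=load('top0');S=load('side0')
    t=lambda u,v:(u/4.6+205,v/4.6+175)
    s=lambda u,v:(u/4+230,v/4+170)
    def pts(p):
        a,b=p[3],p[4]
        return [([65,70,80],t(167,62),s(362,12)),([65,-70,80],t(460,150),s(440,198)),([-65,70,80],t(80,300),s(142,57)),
        (F(a,60,0,70),t(42,430),s(35,100)),(F(a,60,0,-70),t(338,524),s(82,300)),(F(a,60,12,70),t(42,412),s(50,95)),(F(a,60,12,-70),t(345,502),s(100,298)),
        (F(a,55,-10,-80),t(357,544),s(82,332)),(F(a,23,-10,-80),t(375,497),s(137,348)),(G(b,39,-10,-75),t(443,486),s(178,376)),
        (G(b,60,12,53),t(548,210),None),(G(b,60,12,-53),t(475,435),None)]
    def res(p):
        e=[]
        for q,u,v in pts(p):
            P=W(p,q); e+=list(np.subtract(proj(T,P),u))
            if v: e+=list(np.subtract(proj(S,P),v))
        return np.array(e)
    f=least_squares(res,[.57,.06,-.1,.5,.5],loss='soft_l1',x_scale=.1)
    print(f.x, np.round(res(f.x),1)); p=f.x
    for n,q in dict(front_edge=F(p[3],60,0,0),right_edge=G(p[4],60,0,0),corner=[-75,-80,80],fr_up=[-65,0,80],r_up=[0,-70,80]).items(): print(n,W(p,q).round(4))
    print('pin',tri((T,461.6,299.6),(S,353.2,393.6)))
    B=[onz(T,(u-400)/2.5+410,v/2.5+240,.06) for u,v in((441,62),(511,38),(480,193),(556,176))]; print(np.round(B,4))
E
python3 fit.py
```

```text
[ 0.57  0.06 -0.1   0.5   0.5 ] [ -3.4   3.8  -5.9   0.5  -0.5  -2.7   2.3  -1.1   1.   12.6 -11.3   6.1
   5.8  12.2  -7.8  13.7   8.5   5.    1.3  12.6   5.6  12.5  -9.6  10.4
   7.3   6.3  -0.8   8.5   9.4   2.5   3.4  12.4   8.5   0.6   4.6   9.1
   8.7  -2.    6.7   8.2   1.5  -3.3   7.5  -3. ]
front_edge [0.4529 0.0717 0.0488]
right_edge [ 0.5578 -0.062   0.0488]
corner [ 0.4874 -0.0121  0.08  ]
fr_up [0.5053 0.0665 0.08  ]
r_up [ 0.563  -0.0097  0.08  ]
pin [ 0.46028828 -0.33991835  0.0980404 ]
[[ 0.5305 -0.2752  0.06  ]
 [ 0.5559 -0.3313  0.06  ]
 [ 0.4271 -0.3115  0.06  ]
 [ 0.4464 -0.3715  0.06  ]]
```

```bash
sed -i "s/round(\(s\['f.'\][^,]*\),1)/(\1)/g" h.py; grep 'def proj' -A1 h.py; python3 fit.py
```

```text
def proj(s,P):
    c=R.from_quat(s['rotation']).as_matrix().T@(np.array(P)-np.array(s['position'])); return [(s['fx']*c[0]/c[2]+s['cx']),(s['fy']*c[1]/c[2]+s['cy'])]
[ 0.57526293  0.06389676 -0.22382858  0.73420406  0.58596991] [ 0.  -1.7  0.7  0.1  0.5 -0.4  0.8  0.6 -3.1  4.8 -6.5  0.5 -0.9 -1.
 -0.4  1.1 -0.2 -0.1  0.3  0.9 -0.3 -1.6 -0.7 -1.6 -0.7  0.3 -0.4 -2.7
  0.2 -0.7  0.3  0.9  0.6  0.2  0.1  1.7  0.6  0.1 -0.2  2.4 -0.4  0.4
 -0.7 -0.6]
front_edge [0.4685 0.0882 0.0602]
right_edge [ 0.5486 -0.0531  0.0532]
corner [0.4844 0.0025 0.08  ]
fr_up [0.5119 0.0783 0.08  ]
r_up [ 0.5597 -0.0044  0.08  ]
pin [ 0.46028828 -0.33991835  0.0980404 ]
[[ 0.5305 -0.2752  0.06  ]
 [ 0.5559 -0.3313  0.06  ]
 [ 0.4271 -0.3115  0.06  ]
 [ 0.4464 -0.3715  0.06  ]]
```

```bash
sed -i 's/(\[-65,70,80\]/([-53,70,80]/' fit.py; python3 fit.py
```

```text
[ 0.57447205  0.06394783 -0.21969896  0.74857548  0.5911332 ] [-0.2 -1.2  0.2  0.1  0.4 -0.2  0.6  0.6 -1.1 -0.1 -1.1 -0.4 -0.8 -0.7
 -0.6  1.1  0.1 -0.1  0.4  0.9 -0.1 -1.4 -0.9 -1.6 -0.4  0.2 -0.3 -2.7
  0.4 -0.7  0.3  0.9  0.7  0.4 -0.   1.8  0.7  0.3 -0.3  2.5 -0.6  0.5
 -0.7 -0.4]
front_edge [0.4681 0.0877 0.0608]
right_edge [ 0.5484 -0.053   0.0534]
corner [0.4838 0.0022 0.08  ]
fr_up [0.511  0.0781 0.08  ]
r_up [ 0.5592 -0.0044  0.08  ]
pin [ 0.46028828 -0.33991835  0.0980404 ]
[[ 0.5305 -0.2752  0.06  ]
 [ 0.5559 -0.3313  0.06  ]
 [ 0.4271 -0.3115  0.06  ]
 [ 0.4464 -0.3715  0.06  ]]
```

>>> {"api": "step_arm", "payload": {
  "steps": [
    [[0,0,0],[0,0,5]],
    [[0,0,0],[0,0,10.4]],
    [[0,0,0],[0,0,10.4]],
    [[0,0,0],[0,0,5.4]],
    [[0,0,0],[0,0,0]]
  ],
  "claw": -1,
  "grip_force": 20
}}

```text
clock: 0.72
tool_pos: [0.1977, -0.5926, 0.2573]
eef_rot: [0.994, -0.11, -0.0, -0.0]
contact_force: [0.3, 0.7, 0.1]
opening: 0.453
finger_force: 0.0
```

```bash
cat >> h.py <<'E'
BP=(0.57447,0.06395,-0.2197)
def box(P): return (R.from_euler('z',-BP[2]).apply(np.array(P)-[BP[0],BP[1],0])*1000).round(1)
def off(P):
    "tool-axis shift in cm from the present pose to world P"
    s=sensors.get_state(); return (R.from_quat(s['eef_rot']).inv().apply(np.array(P)-s['tool_pos'])*100).round(2)
E
python3 - <<'E'
from h import *
print(box([.1977,-.5926,.2573]),box([.4603,-.34,.096]))
T=load('top0')
print([onz(T,*p,.06) for p in((379,152),(295,130))])
E
```

```text
[-224.6 -722.9  257.3] [ -23.4 -419.1   96. ]
[array([ 0.76614944, -0.16202569,  0.06      ]), array([0.79948669, 0.02192537, 0.06      ])]
```

>>> {"api": "step_arm", "payload": {
  "steps": [
    [[1,-2,0],[0,0,0]],
    [[1.6,-4,0],[0,0,0]],
    [[2,-5,0],[0,0,0]],
    [[2,-5,0],[0,0,0]],
    [[2,-5,0],[0,0,0]],
    [[2,-5,0],[0,0,0]],
    [[2,-5,0],[0,0,0]],
    [[2,-5,0],[0,0,0]],
    [[2,-5,0.5],[0,0,0]],
    [[2,-5,1.5],[0,0,0]],
    [[2,-5,2],[0,0,0]],
    [[1.8,-3,2],[0,0,0]]
  ]
}}

```text
clock: 2.22
tool_pos: [0.5364, -0.1106, 0.1973]
eef_rot: [0.994, -0.108, 0.0, -0.001]
contact_force: [0.5, 0.2, -0.7]
opening: 0.006
finger_force: 0.0
```

>>> {"api": "step_arm", "payload": {
  "steps": [
    [[1,-2,2],[0,0,0]],
    [[0,0,3],[0,0,0]],
    [[0,0,3],[0,0,0]],
    [[0,0,0],[0,0,0]],
    [[0,0,0],[0,0,0]]
  ]
}}

```text
clock: 2.85
tool_pos: [0.5499, -0.0977, 0.1187]
eef_rot: [0.994, -0.111, 0.001, -0.0]
contact_force: [0.2, -0.3, -0.5]
opening: 0.009
finger_force: 0.0
```

```bash
python3 - <<'E'
from h import *
s=st(); print(box(s['tool_pos'])); snap('side','side1'); snap('top','top1')
a=cv2.imread('pics/side1.png')[130:330,190:430]; b=cv2.imread('pics/top1.png')[160:360,190:390]
cv2.imwrite('pics/v1.png',cv2.resize(np.hstack([a,b]),(792,360),interpolation=2))
E
```

```text
2.85 [ 0.5499 -0.0977  0.1187] [ 9.939e-01 -1.106e-01  5.000e-04 -3.000e-04] [ 0.08  0.81  0.02  1.89 -0.04  0.45 -1.66] [ 0.2 -0.3 -0.5]
[  11.3 -163.2  118.7]
```

View pics/v1.png

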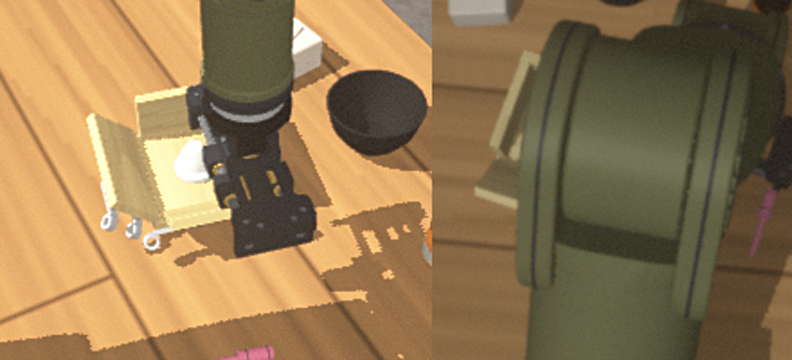

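>>> {"api": "step_arm", "payload": {
  "steps": [
    [[-1,0,2],[0,0,0]],
    [[0,0,2.2],[0,0,0]],
    [[0,0,2],[0,0,0]],
    [[0,-1.2,0],[0,0,0]],
    [[0,-1.0,0],[0,0,0]],
    [[0,-0.7,-0.7],[0,0,0]],
    [[0,-0.7,-0.6],[0,0,0]],
    [[0,-0.8,-0.5],[0,0,0]],
    [[0,-0.9,-0.4],[0,0,0]],
    [[0,-0.5,-0.1],[0,0,0]],
    [[0,0,0],[0,0,0]]
  ]
}}

```text
clock: 4.32
tool_pos: [0.553, -0.0418, 0.08]
eef_rot: [0.994, -0.112, 0.001, 0.001]
contact_force: [-0.9, -5.6, 3.9]
opening: 0.007
finger_force: 2.7
```

```bash
python3 - <<'E'
from h import *
s=st(); print(box(s['tool_pos']))
E
```

```text
4.325 [ 0.553  -0.0418  0.08  ] [ 9.937e-01 -1.121e-01  9.000e-04  1.400e-03] [-0.03  0.87  0.04  1.91 -0.08  0.36 -1.73] [-0.9 -5.6  3.9]
[   2.1 -107.9   80. ]
```

>>> {"api": "step_arm", "payload": {
  "steps": [
    [[0,-0.7,0],[0,0,0]],
    [[0,-0.6,0],[0,0,0]],
    [[0,-0.4,0],[0,0,0]],
    [[0,0,0],[0,0,0]],
    [[0,0,0],[0,0,0]]
  ]
}}

```text
clock: 4.95
tool_pos: [0.5563, -0.022, 0.0784]
eef_rot: [0.994, -0.111, -0.0, -0.001]
contact_force: [0.4, -0.1, -1.0]
opening: 0.011
finger_force: 0.0
```

>>> {"api": "step_arm", "payload": {
  "steps": [
    [[0,-0.2,0],[0,0,0]],
    [[0,-0.2,0],[0,0,0]],
    [[0,0,0],[0,0,0]]
  ]
}}

```text
clock: 5.32
tool_pos: [0.5569, -0.0192, 0.0786]
eef_rot: [0.994, -0.111, -0.0, 0.0]
contact_force: [-1.7, -0.8, 0.7]
opening: 0.005
finger_force: 1.0
```

>>> {"api": "step_arm", "payload": {
  "steps": [
    [[0,-0.2,0],[0,0,0]],
    [[0,-0.2,0],[0,0,0]],
    [[0,0,0],[0,0,0]]
  ]
}}

```text
clock: 5.7
tool_pos: [0.5574, -0.0169, 0.0786]
eef_rot: [0.994, -0.112, -0.001, 0.001]
contact_force: [-1.3, -5.1, -0.2]
opening: 0.007
finger_force: 2.8
```

```bash
python3 - <<'E'
from h import *
s=st(); print(box(s['tool_pos']))
s=snap('side','side2')
crop('side2',230,150,390,270,5,'v2'); print([proj(s,W) for W in ([.4838,.0022,.08],)])
E
```

```text
5.7 [ 0.5574 -0.0169  0.0786] [ 9.937e-01 -1.118e-01 -7.000e-04  1.200e-03] [-0.08  0.88  0.04  1.9  -0.09  0.37 -1.76] [-1.3 -5.1 -0.2]
[  1.  -82.6  78.6]
[[np.float64(269.04008567050835), np.float64(239.06219580386454)]]
```

View pics/v2.png

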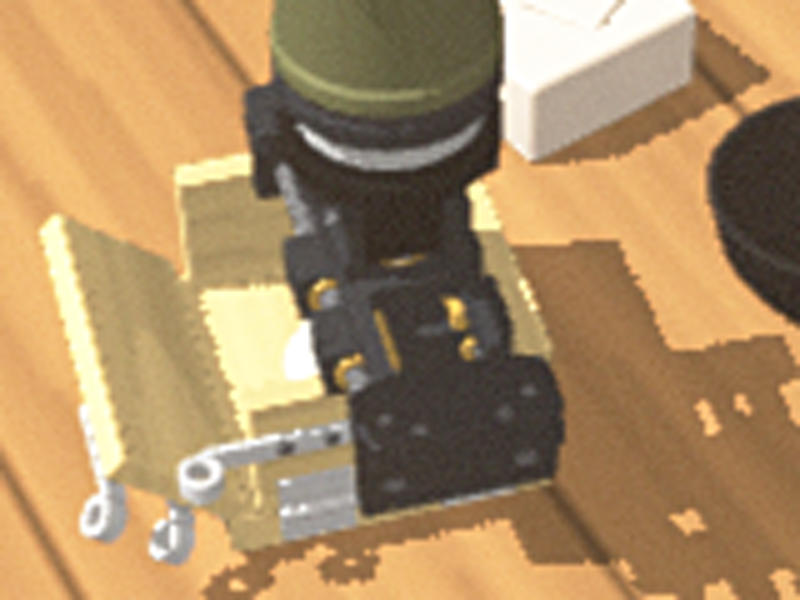

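>>> {"api": "step_arm", "payload": {
  "steps": [
    [[0,-0.2,0],[0,0,0]],
    [[0,-0.2,0],[0,0,0]],
    [[0,0,0],[0,0,0]]
  ]
}}

```text
clock: 6.12
tool_pos: [0.5574, -0.0167, 0.0787]
eef_rot: [0.994, -0.113, -0.001, 0.003]
contact_force: [-4.2, -11.3, 1.7]
opening: 0.006
finger_force: 6.1
```

>>> {"api": "step_arm", "payload": {
  "steps": [
    [[0,-0.2,0],[0,0,0]],
    [[0,0,0],[0,0,0]]
  ]
}}

```text
clock: 6.38
tool_pos: [0.5574, -0.0166, 0.0787]
eef_rot: [0.993, -0.114, -0.002, 0.004]
contact_force: [-4.8, -14.5, 3.0]
opening: 0.005
finger_force: 7.8
```

```bash
python3 - <<'E'
from h import *
from fit import *
s=st(); print(box(s['tool_pos']))
s=load('side2')
for a in (1.57,1.5,1.4,1.3): print(a,proj(s,W(BP,G(a,44,-10,-75))))
E
```

```text
6.375 [ 0.5574 -0.0166  0.0787] [ 0.9935 -0.1141 -0.0015  0.0044] [-0.09  0.88  0.05  1.9  -0.09  0.37 -1.77] [ -4.8 -14.5   3. ]
[  0.9 -82.3  78.7]
1.57 [np.float64(269.7519161207928), np.float64(244.85427039453398)]
1.5 [np.float64(270.1285149943594), np.float64(246.32960078280252)]
1.4 [np.float64(270.6707848046351), np.float64(248.5293896385928)]
1.3 [np.float64(271.21259543842774), np.float64(250.81567589990908)]
```

>>> {"api": "step_arm", "payload": {
  "steps": [
    [[0,1.0,0],[0,0,0]],
    [[0,2.0,-1],[0,0,0]],
    [[0,0,-3],[0,0,0]],
    [[-1,0,-3],[0,0,0]],
    [[-4,-2.5,0],[0,0,0]],
    [[-5,-3.5,0],[0,0,0]],
    [[-4,-3.5,0],[0,0,0]],
    [[-1,-1.5,2],[0,0,0]],
    [[0,0,3],[0,0,0]],
    [[0,0,0],[0,0,0]],
    [[0,0,0],[0,0,0]]
  ]
}}

```text
clock: 7.75
tool_pos: [0.4315, 0.1014, 0.0996]
eef_rot: [0.994, -0.111, 0.001, -0.0]
contact_force: [-0.3, 0.2, -0.2]
opening: 0.007
finger_force: 0.0
```

```bash
python3 - <<'E'
from h import *
s=st(); print(box(s['tool_pos']))
E
```

```text
7.75 [0.4315 0.1014 0.0996] [ 9.938e-01 -1.115e-01  6.000e-04 -3.000e-04] [-0.36  0.78  0.03  2.23 -0.18  0.13 -1.95] [-0.3  0.2 -0.2]
[-147.7    5.4   99.6]
```

>>> {"api": "step_arm", "payload": {
  "steps": [
    [[0.4,0.3,1.4],[0,0,0]],
    [[0.4,0.2,1.4],[0,0,0]],
    [[0,0,0],[0,0,0]],
    [[0,0,0],[0,0,0]]
  ]
}}

```text
clock: 8.25
tool_pos: [0.4374, 0.0949, 0.0705]
eef_rot: [0.994, -0.111, -0.0, 0.0]
contact_force: [-0.1, 0.2, -0.0]
opening: 0.01
finger_force: 0.0
```

```bash
python3 - <<'E'
from h import *
s=st(); print(box(s['tool_pos']))
E
```

```text
8.25 [0.4374 0.0949 0.0705] [ 9.938e-01 -1.112e-01 -3.000e-04  1.000e-04] [-0.33  0.84  0.02  2.23 -0.17  0.07 -1.94] [-0.1  0.2 -0. ]
[-140.5    0.4   70.5]
```

>>> {"api": "step_arm", "payload": {
  "steps": [
    [[1,0,0],[0,0,0]],
    [[0.8,0,0],[0,0,0]],
    [[0.6,0,-0.1],[0,0,0]],
    [[0.6,0,-0.4],[0,0,0]],
    [[0.7,0,-0.4],[0,0,0]],
    [[0.7,0,-0.3],[0,0,0]],
    [[0.8,0,-0.2],[0,0,0]],
    [[0.6,0,-0.1],[0,0,0]],
    [[0,0,0],[0,0,0]]
  ]
}}

```text
clock: 9.38
tool_pos: [0.4954, 0.0819, 0.0858]
eef_rot: [0.994, -0.111, 0.001, -0.0]
contact_force: [-1.0, -0.5, 0.3]
opening: 0.006
finger_force: 0.3
```

```bash
python3 - <<'E'
from h import *
s=st(); print(box(s['tool_pos']))
E
```

```text
9.375 [0.4954 0.0819 0.0858] [ 0.9938 -0.1115  0.001  -0.    ] [-0.29  0.83  0.05  2.07 -0.14  0.24 -1.91] [-1.  -0.5  0.3]
[-81.1   0.3  85.8]
```

>>> {"api": "step_arm", "payload": {
  "steps": [
    [[0.2,0,0],[0,0,0]],
    [[0.2,0,0],[0,0,0]],
    [[0.2,0,0],[0,0,0]],
    [[0,0,0],[0,0,0]]
  ]
}}

```text
clock: 9.88
tool_pos: [0.5003, 0.0808, 0.0856]
eef_rot: [0.994, -0.111, 0.0, 0.0]
contact_force: [-0.8, 0.7, 1.0]
opening: 0.004
finger_force: 0.9
```

>>> {"api": "step_arm", "payload": {
  "steps": [
    [[0.2,0,0],[0,0,0]],
    [[0.2,0,0],[0,0,0]],
    [[0,0,0],[0,0,0]]
  ]
}}

```text
clock: 10.25
tool_pos: [0.501, 0.0807, 0.0855]
eef_rot: [0.994, -0.11, -0.003, 0.0]
contact_force: [-8.0, 3.1, 5.0]
opening: 0.007
finger_force: 3.8
```

>>> {"api": "step_arm", "payload": {
  "steps": [
    [[0.2,0,0],[0,0,0]],
    [[0.2,0,0],[0,0,0]],
    [[0,0,0],[0,0,0]]
  ]
}}

```text
clock: 10.62
tool_pos: [0.5012, 0.0805, 0.0854]
eef_rot: [0.994, -0.11, -0.007, 0.0]
contact_force: [-13.6, 5.0, 10.6]
opening: 0.006
finger_force: 7.0
```

>>> {"api": "step_arm", "payload": {
  "steps": [
    [[-1.2,0,0],[0,0,0]],
    [[-1.5,0,0],[0,0,0]],
    [[0,0,-2],[0,0,0]],
    [[0,0,-4],[0,0,0]],
    [[0,0,-5],[0,0,0]],
    [[0,2,-2],[0,0,0]],
    [[0,5,-1],[0,0,0]],
    [[0,5,0],[0,0,0]],
    [[0,5,0],[0,0,0]],
    [[0,3,0],[0,0,0]],
    [[0,0,0],[0,0,0]]
  ],
  "claw": 0
}}

```text
clock: 12.0
tool_pos: [0.4377, -0.113, 0.2261]
eef_rot: [0.993, -0.114, 0.001, 0.001]
contact_force: [0.2, -0.0, -0.6]
opening: 0.499
finger_force: 0.0
```

```bash
python3 - <<'E'
from h import *
s=st(); print(box(s['tool_pos']))
snap('side','side3'); snap('top','top3'); snap('wrist','wrist3')
a=cv2.imread('pics/side3.png')[170:270,230:330]; b=cv2.imread('pics/top3.png')[180:300,200:340]
o=np.zeros((600,800,3),np.uint8); o[:400,:400]=cv2.resize(a,(400,400),interpolation=2); o[:343,400:]=cv2.resize(b,(400,343),interpolation=2)
c=cv2.imread('pics/wrist3.png'); o[400:,:266]=cv2.resize(c,(266,200)); cv2.imwrite('pics/v3.png',o)
E
```

```text
12.0 [ 0.4377 -0.113   0.2261] [ 9.935e-01 -1.142e-01  1.500e-03  9.000e-04] [ 0.11  0.53  0.06  2.11 -0.06  0.5  -1.58] [ 0.2 -0.  -0.6]
[ -94.9 -202.5  226.1]
```

View pics/v3.png

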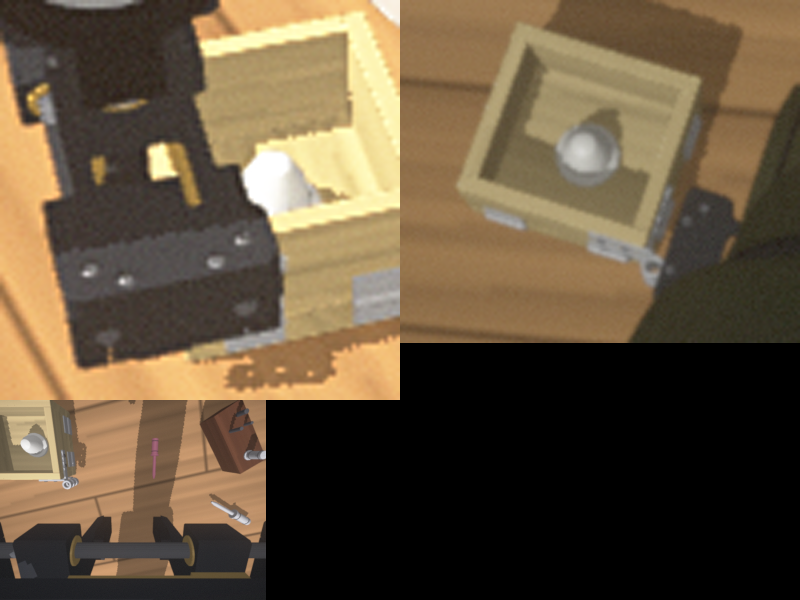

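>>> {"api": "step_arm", "payload": {
  "steps": [
    [[0.7,2,0],[0,0,0]],
    [[1,4,0],[0,0,0]],
    [[1.2,4,0.5],[0,0,0]],
    [[1.2,4,1],[0,0,0]],
    [[1.2,4,2],[0,0,0]],
    [[1.2,2.5,2],[0,0,0]],
    [[0.6,1.2,2],[0,0,0]],
    [[0,0,0],[0,0,0]],
    [[0,0,0],[0,0,0]]
  ]
}}

```text
clock: 13.28
tool_pos: [0.4596, -0.3356, 0.1512]
eef_rot: [0.994, -0.11, 0.0, -0.0]
contact_force: [0.8, 0.7, 0.3]
opening: 0.501
finger_force: 0.0
```

```bash
python3 - <<'E'
from h import *
s=st(); print(box(s['tool_pos']))
w=snap('wrist','wrist4'); print(proj(w,[.4603,-.34,.096]),proj(w,[.4603,-.34,.063]),proj(w,s['tool_pos']), w['position'],w['fx'])
W3=load('wrist3'); print(proj(W3,[.4838,.0022,.08]),proj(W3,[.4603,-.34,.096]))
a=cv2.imread('pics/wrist4.png'); b=cv2.imread('pics/wrist3.png')
o=np.zeros((600,800,3),np.uint8); o[:480,:400]=a[:,120:520]; o[:480,400:800]=cv2.resize(b[140:260,90:190],(400,480),interpolation=2); cv2.imwrite('pics/v4.png',o)
E
```

```text
13.275 [ 0.4596 -0.3356  0.1512] [ 9.939e-01 -1.099e-01  3.000e-04 -3.000e-04] [ 0.54  0.76  0.01  1.84 -0.01  0.54 -1.23] [0.8 0.7 0.3]
[ -25.  -415.   151.2]
[np.float64(326.3742550023404), np.float64(265.7155830521695)] [np.float64(325.19562374320225), np.float64(247.4045064787049)] [np.float64(318.96876580280093), np.float64(318.4831437939737)] [ 0.52741409 -0.35042341  0.27881818] 359.7913257193713
[np.float64(163.73460379089414), np.float64(202.96627093609646)] [np.float64(638.5816735595804), np.float64(130.97886002908518)]
```

View pics/v4.png

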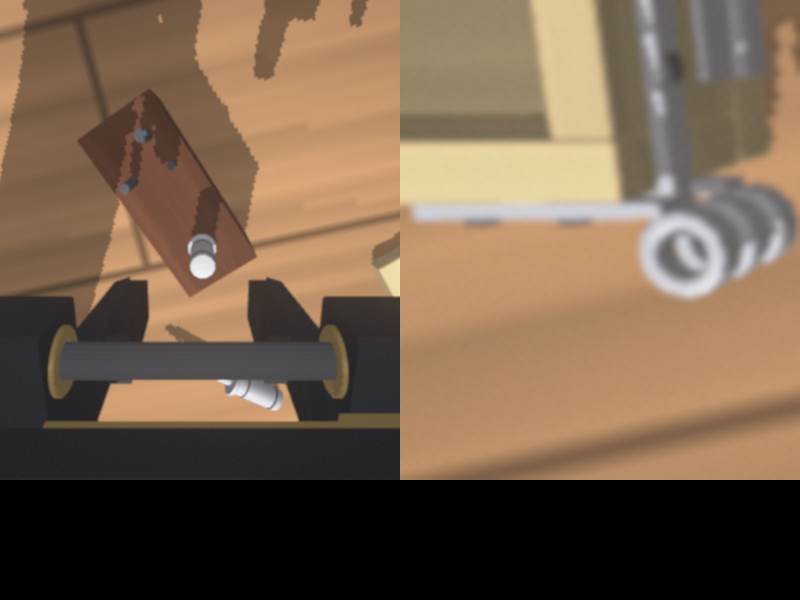

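```bash
python3 - <<'E'
from h import *
w=load('wrist4'); P=onz(w,322,265.5,.096); print(P,off([*P[:2],.085]),off([.4603,-.34,.085]))
W3=load('wrist3'); print(onz(W3,160.8,203.3,.08))
E
```

```text
[ 0.46093825 -0.3377214   0.096     ] [0.16 0.16 6.65] [0.15 0.4  6.65]
[0.484054   0.00449053 0.08      ]
```

>>> {"api": "step_arm", "payload": {
  "steps": [
    [[0.15,0.25,1.5],[0,0,0]],
    [[0,0,2],[0,0,0]],
    [[0,0,2],[0,0,0]],
    [[0,0,1.0],[0,0,0]],
    [[0,0,0],[0,0,0]],
    [[0,0,0],[0,0,0]]
  ]
}}

```text
clock: 14.08
tool_pos: [0.4599, -0.3402, 0.0863]
eef_rot: [0.994, -0.111, 0.0, 0.0]
contact_force: [0.1, 0.2, 0.4]
opening: 0.503
finger_force: 0.0
```

>>> {"api": "step_arm", "payload": {
  "steps": [
    [[0,0,0],[0,0,0]],
    [[0,0,0],[0,0,0]],
    [[0,0,0],[0,0,0]],
    [[0,0,0],[0,0,0]]
  ],
  "claw": -1,
  "grip_force": 25
}}

```text
clock: 14.58
tool_pos: [0.4597, -0.3399, 0.0859]
eef_rot: [0.994, -0.111, 0.0, -0.0]
contact_force: [0.3, 0.8, 1.8]
opening: 0.148
finger_force: 25.0
```

>>> {"api": "step_arm", "payload": {
  "steps": [
    [[0,0,-1],[0,0,0]],
    [[0,0,-1.5],[0,0,0]],
    [[0,0,-2],[0,0,0]],
    [[0,0,-2],[0,0,0]],
    [[0,0,-2.5],[0,0,0]],
    [[0,0,-1.5],[0,0,0]],
    [[0,0,0],[0,0,0]],
    [[0,0,0],[0,0,0]]
  ]
}}

```text
clock: 15.58
tool_pos: [0.4591, -0.3397, 0.1902]
eef_rot: [0.994, -0.111, -0.001, -0.0]
contact_force: [-0.3, 0.4, -1.2]
opening: 0.146
finger_force: 25.0
```

```bash
python3 - <<'E'
from h import *
s=st(); print(s['opening'],box(s['tool_pos']),off([.4838,.0022,.191]))
E
```

```text
15.575 [ 0.4591 -0.3397  0.1902] [ 9.938e-01 -1.111e-01 -5.000e-04 -2.000e-04] [ 0.55  0.71  0.01  1.8  -0.01  0.63 -1.22] [-0.3  0.4 -1.2]
0.1464336117431371 [ -24.6 -419.1  190.2] [ -5.14 -33.89  -0.06]
```

>>> {"api": "step_arm", "payload": {
  "steps": [
    [[0,-1.4,0],[0,0,0]],
    [[-0.5,-3,0],[0,0,0]],
    [[-0.6,-4,0],[0,0,0]],
    [[-0.6,-4,0],[0,0,0]],
    [[-0.6,-4,0],[0,0,0]],
    [[-0.6,-4,0],[0,0,0]],
    [[-0.6,-4,0],[0,0,0]],
    [[-0.6,-4,0],[0,0,0]],
    [[-0.6,-3.2,0],[0,0,0]],
    [[-0.44,-2.0,0],[0,0,0]],
    [[0,-0.3,0.5],[0,0,0]],
    [[0,0,0.5],[0,0,0]]
  ]
}}

```text
clock: 17.08
tool_pos: [0.484, 0.0017, 0.1801]
eef_rot: [0.994, -0.111, -0.0, 0.0]
contact_force: [0.3, 0.2, -1.9]
opening: 0.151
finger_force: 25.0
```

>>> {"api": "step_arm", "payload": {
  "steps": [
    [[0,0,0],[0,0,0]],
    [[0,0,0],[0,0,0]],
    [[0,0,0],[0,0,0]]
  ]
}}

```text
clock: 17.45
tool_pos: [0.4844, 0.0014, 0.1808]
eef_rot: [0.994, -0.112, 0.0, 0.0]
contact_force: [0.4, 0.9, -1.3]
opening: 0.149
finger_force: 25.0
```

```bash
python3 - <<'E'
from h import *
s=st(); p=np.array(s['tool_pos']);print(box(p),off([.4838,.0022,.18]))
w=snap('wrist','wrist5'); S=snap('side','side5')
tip=p-[0,0,.0759]
print('wrist eye',proj(w,[.4838,.0022,.08]),'tip',proj(w,tip)); print('side eye',proj(S,[.4838,.0022,.08]),'tip',proj(S,tip),'top',proj(S,p+[0,0,.0101]))
a=cv2.imread('pics/side5.png')[200:275,230:330]; b=cv2.imread('pics/wrist5.png')[200:380,230:410]
o=np.zeros((600,800,3),np.uint8); o[:300,:400]=cv2.resize(a,(400,300),interpolation=2); o[:400,400:]=cv2.resize(b,(400,400),interpolation=2); cv2.imwrite('pics/v5.png',o)
E
```

```text
17.45 [0.4844 0.0014 0.1808] [ 9.937e-01 -1.117e-01  2.000e-04  1.000e-04] [-0.16  0.64  0.09  2.07 -0.13  0.44 -1.76] [ 0.4  0.9 -1.3]
[-74.3 -80.7 180.8] [-0.07 -0.07  0.08]
wrist eye [np.float64(317.5202286058088), np.float64(245.0833259880004)] tip [np.float64(318.61052093102796), np.float64(256.1792301241547)]
side eye [np.float64(269.04008567050835), np.float64(239.06219580386454)] tip [np.float64(268.3963830226654), np.float64(229.93998207162952)] top [np.float64(264.2283653464307), np.float64(194.855420176334)]
```

View pics/v5.png

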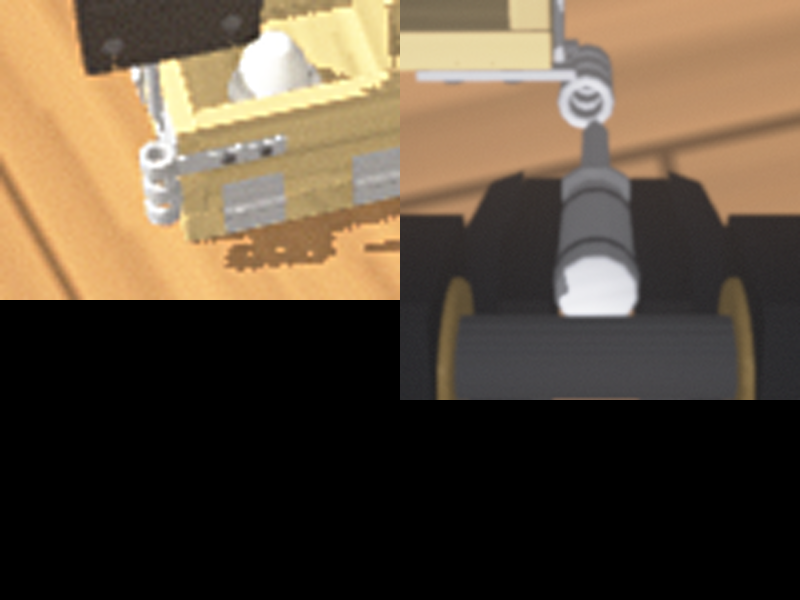

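```bash
python3 - <<'E'
from h import *
w=load('wrist5'); s=sensors.get_state(); p=np.array(s['tool_pos'])
print('eye',onz(w,312.8,245.5,.08),'tip',onz(w,317.8,255.2,p[2]-.0759),'grip',onz(w,498.5/0+0 if 0 else 318.7,200+285/2.222,p[2]+.0101),p)
g=cv2.cvtColor(w['img'],cv2.COLOR_RGB2GRAY)[232:268,298:332]
# enlarge threshold: bright ring pixels
m=(g>150).astype(np.uint8); 
for row in m: print(''.join('.#'[x] for x in row))
E
```

```text
eye [0.48421573 0.00532117 0.08      ] tip [0.48507876 0.00172619 0.10493979] grip [0.48591834 0.00122676 0.19093979] [0.48436822 0.00168023 0.18083979]
###########.......................
############......................
##################................
######################............
#######################...........
###....#################..........
......###################.........
.....#####################........
....#######################.......
....#######.###############.......
...#######....#####..#######......
...########..........#######....##
...#########........#########..###
..###########.....################
..#######.############.###########
..#######..##########..###########
..#######...########...###########
...######.....####....############
..########...........#############
#..########.........##############
#############......###############
.#################################
###################.##############
##################....############
#################........#########
################..........########
##############.............#######
#############..............#######
#############..............#######
#############..............#######
#############..............#######
#############..............#######
#############..............#######
#############..............#######
#############..............##.....
#############.....................
```

>>> {"api": "step_arm", "payload": {
  "steps": [
    [[-0.12,-0.26,0],[0,0,0]],
    [[0,0,0.6],[0,0,0]],
    [[0,0,0.6],[0,0,0]],
    [[0,0,0.5],[0,0,0]],
    [[0,0,0.4],[0,0,0]],
    [[0,0,0.4],[0,0,0]],
    [[0,0,0.3],[0,0,0]],
    [[0,0,0],[0,0,0]],
    [[0,0,0],[0,0,0]]
  ]
}}

```text
clock: 18.68
tool_pos: [0.4838, 0.0047, 0.1528]
eef_rot: [0.994, -0.111, 0.0, 0.0]
contact_force: [-0.5, -0.3, -1.9]
opening: 0.148
finger_force: 25.0
```

```bash
python3 - <<'E'
from h import *
s=st(); p=np.array(s['tool_pos']); print(box(p),p[2]-.0759,np.round(s['moment'],2))
E
```

```text
18.675 [0.4838 0.0047 0.1528] [ 9.938e-01 -1.112e-01  1.000e-04  0.000e+00] [-0.15  0.69  0.08  2.09 -0.14  0.36 -1.76] [-0.5 -0.3 -1.9]
[-75.6 -77.6 152.8] 0.07689611029411411 [ 0.05  0.02 -0.04]
```

>>> {"api": "step_arm", "payload": {
  "steps": [
    [[0,0,0.3],[0,0,0]],
    [[0,0,0.3],[0,0,0]],
    [[0,0,0.3],[0,0,0]],
    [[0,0,0.2],[0,0,0]],
    [[0,0,0],[0,0,0]]
  ]
}}

```text
clock: 19.3
tool_pos: [0.4836, 0.0047, 0.1415]
eef_rot: [0.994, -0.111, -0.0, 0.0]
contact_force: [0.7, -0.6, -0.7]
opening: 0.149
finger_force: 25.0
```

>>> {"api": "step_arm", "payload": {
  "steps": [
    [[0,0,0.3],[0,0,0]],
    [[0,0,0.3],[0,0,0]],
    [[0,0,0.3],[0,0,0]],
    [[0,0,0.3],[0,0,0]],
    [[0,0,0],[0,0,0]]
  ]
}}

```text
clock: 19.92
tool_pos: [0.4835, 0.0047, 0.1295]
eef_rot: [0.994, -0.111, -0.0, 0.0]
contact_force: [-0.5, -0.5, -0.9]
opening: 0.152
finger_force: 25.0
```

>>> {"api": "step_arm", "payload": {
  "steps": [
    [[0,0,0.3],[0,0,0]],
    [[0,0,0.3],[0,0,0]],
    [[0,0,0.3],[0,0,0]],
    [[0,0,0.3],[0,0,0]],
    [[0,0,0],[0,0,0]]
  ]
}}

```text
clock: 20.55
tool_pos: [0.4835, 0.0048, 0.1175]
eef_rot: [0.994, -0.111, -0.0, 0.0]
contact_force: [-0.2, 0.5, -0.3]
opening: 0.148
finger_force: 25.0
```

>>> {"api": "step_arm", "payload": {
  "steps": [
    [[0,0,0.3],[0,0,0]],
    [[0,0,0.3],[0,0,0]],
    [[0,0,0.3],[0,0,0]],
    [[0,0,0],[0,0,0]]
  ]
}}

```text
clock: 21.05
tool_pos: [0.4835, 0.0047, 0.1085]
eef_rot: [0.994, -0.111, -0.0, 0.0]
contact_force: [0.6, -0.9, 0.6]
opening: 0.146
finger_force: 25.0
```

>>> {"api": "step_arm", "payload": {
  "steps": [
    [[0,0,0.15],[0,0,0]],
    [[0,0,0.15],[0,0,0]],
    [[0,0,0.1],[0,0,0]],
    [[0,0,0],[0,0,0]]
  ]
}}

```text
clock: 21.55
tool_pos: [0.4838, 0.0046, 0.1056]
eef_rot: [0.994, -0.111, 0.0, -0.0]
contact_force: [-1.5, 0.7, 10.2]
opening: 0.147
finger_force: 25.0
```

>>> {"api": "step_arm", "payload": {
  "steps": [
    [[0,0,-0.1],[0,0,0]],
    [[0,0,0],[0,0,0]],
    [[0,0,0],[0,0,0]]
  ],
  "claw": -0.2
}}

```text
clock: 21.92
tool_pos: [0.4837, 0.0048, 0.1056]
eef_rot: [0.994, -0.111, -0.0, 0.0]
contact_force: [-0.6, 0.9, 0.1]
opening: 0.401
finger_force: 0.0
```

>>> {"api": "step_arm", "payload": {
  "steps": [
    [[0,0,-1],[0,0,0]],
    [[0,0,-2],[0,0,0]],
    [[0,0,-4],[0,0,0]],
    [[0,0,-5],[0,0,0]],
    [[-3,4,-1],[0,0,0]],
    [[-3,6,0],[0,0,0]],
    [[0,6,0],[0,0,0]],
    [[0,5,0],[0,0,0]],
    [[0,3,0],[0,0,0]],
    [[0,0,0],[0,0,0]],
    [[0,0,0],[0,0,0]]
  ]
}}

```text
clock: 23.3
tool_pos: [0.3752, -0.2115, 0.2359]
eef_rot: [0.994, -0.111, 0.0, -0.0]
contact_force: [1.0, 0.6, -0.1]
opening: 0.4
finger_force: 0.0
```

```bash
python3 - <<'E'
from h import *
s=st(); T=snap('top','top6'); w=snap('wrist','wrist6'); S=snap('side','side6')
def nz(n,P): print(n,'pin-top',proj(load(n),P))
for n,sn in(('wrist6',w),('side6',S),('top6',T)):
    for z in (.116,.08): print(n,z,np.round(proj(sn,[.4842,.0045,z]),1))
u,v=map(int,proj(S,[.4842,.0045,.1]))
g=cv2.cvtColor(S['img'],cv2.COLOR_RGB2GRAY)[v-24:v+36,u-14:u+24]; 
for row in g: print(''.join(' .:-=+*#%@'[x*10//256] for x in row))
E
```

```text
23.3 [ 0.3752 -0.2115  0.2359] [ 9.939e-01 -1.106e-01  0.000e+00 -3.000e-04] [ 0.37  0.49  0.06  2.16 -0.06  0.5  -1.32] [ 1.   0.6 -0.1]
wrist6 0.116 [-30.7 151.6]
wrist6 0.08 [ 13.1 149.6]
side6 0.116 [267.1 224.6]
side6 0.08 [268.7 238.2]
top6 0.116 [286.1 269.4]
top6 0.08 [287.1 272.6]<stdin>:8: RuntimeWarning: overflow encountered in scalar multiply
Traceback (most recent call last):
OverflowError: Python integer 256 out of bounds for uint8
```

```bash
python3 - <<'E'
from h import *
S=load('side6')
g=cv2.cvtColor(S['img'],cv2.COLOR_RGB2GRAY).astype(int)
hsv=cv2.cvtColor(S['img'],cv2.COLOR_RGB2HSV)[...,1].astype(int)
print('sat (metal=low) rows 215-262, cols 255-300')
for v in range(215,262): print(v,''.join('#' if hsv[v,u]<45 else '.' for u in range(255,300)), ''.join(' .:-=+*#%@'[g[v,u]*10//256] for u in range(255,300)))
E
```

```text
sat (metal=low) rows 215-262, cols 255-300
215 .......##..........................########## --:::::::::::::.:*@%**#************@@@@@@@@@@
216 ..#..##..#.#.......................########## -::::::::::::.:.:*@@#*###*********#@@@@@@@@@@
217 .#.#####...........#..............########### ::::::::::::.:...+@@%***#*********%@@@@@@@@@@
218 ########.###....#................############ ::::::::::-::.:..-@@%**#*********##@@@@@@@@@@
219 ####.#..###......................############ :::::::::-=:.:...-@@@###*#******###%@@@@@@@@@
220 ####.#.####.....#...#...........############# ::::::::-+-:..:..-@@@%*##*******####@@@@@@@@@
221 ###.#.#####.....................############# :::::::-+=:......-@@@#*###******%%##%@@@@@@@@
222 #...#.####......................############# ::::::-++-::...:.-@@@%#*##******%%%#%%@@@@@@@
223 #..#######......................############# :::::=++=..:..:..-@@@@#*##******%%%%%%@@@@@@@
224 #########........................#####.###... :::-+++=:...:....=@@@@#***#*****#%%%%%%@@@@@@
225 ########..................................... ::=++*+-:........+@@@@%********##%@@@@@@@@@@@
2
[... 2754 characters left out ...]
*+*%%#*********+************
255 ..##....#....#####.............#############. .:::::::::.-%@%#***#@#***********************
256 ###.#....##....................########...... :::::::::::-*%%##*#%%#*********#*******#*++=+
257 ..#..#.#..##....................###.......... ::::::::::::+%%%%%%%%%**************+=++=====
258 #######.###.................................. ::::::::::::+%%%%%%%%%**********+===+=+++===+
259 ##.#.#######................................. :::::::::::.=#%%%%%%%%*****+=+++++++#*++++==+
260 ##..#..#..###................................ :::::::::::::*%%%%%%%%#++#+#+###%#####+++====
261 .###.#.###.##................................ :::::::::::::+%%%%%%%%%##########++==+==++===
```

>>> {"api": "step_arm", "payload": {
  "steps": [
    [[2,1,-1],[0,0,0]],
    [[4,2,-1],[0,0,0]],
    [[5,2,0],[0,0,0]],
    [[5,2,0],[0,0,0]],
    [[3,1,0],[0,0,0]],
    [[0,0,0],[0,0,0]],
    [[0,0,0],[0,0,0]]
  ]
}}

```text
clock: 24.32
tool_pos: [0.5419, -0.331, 0.2553]
eef_rot: [0.994, -0.11, -0.001, -0.001]
contact_force: [-0.6, 0.2, -0.1]
opening: 0.402
finger_force: 0.0
```

```bash
python3 - <<'E'
from h import *
st(); S=snap('side','side7')
g=cv2.cvtColor(S['img'],cv2.COLOR_RGB2GRAY).astype(int)
hsv=cv2.cvtColor(S['img'],cv2.COLOR_RGB2HSV)[...,1].astype(int)
for v in range(215,266): print(v,''.join('#' if hsv[v,u]<60 else '.' for u in range(255,290)), ''.join(' .:-=+*#%@'[g[v,u]*10//256] for u in range(255,290)))
for z in(.116,.083,.08,.04,.03):print(z,proj(S,[.4842,.0045,z]))
E
```

```text
24.325 [ 0.5419 -0.331   0.2553] [ 9.939e-01 -1.105e-01 -1.000e-03 -5.000e-04] [ 0.44  0.7   0.07  1.54 -0.06  0.9  -1.27] [-0.6  0.2 -0.1]
215 .......###...##.................... ######%@@#%%%@@@@@@#***************
216 .......###...#....................# #######@@##%%@@@@@@@#************+#
217 .......###.........#..............# #######%@%#%%@@@@@@@%*************#
218 ........###..##..................## #######%@@*%%@@@@@@@#************##
219 ........###.####...#.............## #######%@%*%@@@@@@@@@#***********#*
220 .........##.####...##...........### ########%*+%%@@@@@@@@#**********###
221 .........##.####................### #########**%@@@@@@@@@#**********###
222 ..........#######...............### #########%#@@@@@@@@@@%#*********%%%
223 .........########....#..........### #########%@@@@@@@@@@@@#*********#%%
224 .........#########...#..........### #########@@@@@@@@@@@@@#*********##%
225 .........########................## #########@@@@@@@%@@@@@%********##%@
226 .........########.................. #########@@@@@@%*@@@@@@#*###*%%@@@@
227 .........#######......#............ ########
[... 2564 characters left out ...]
........... ######*########%%#%%##%##########+=
262 ................................... ####*#*###########%#%###########+==
263 ................................... ####*#*#*#########%#%%%#########+==
264 ................................... ######*############%#%%%#######+===
265 ................................... #######**##########%#%%#%#######+==
0.116 [np.float64(267.08858205132145), np.float64(224.60628982798545)]
0.083 [np.float64(268.5859878123316), np.float64(237.06750964346656)]
0.08 [np.float64(268.71837443208904), np.float64(238.16921421305017)]
0.04 [np.float64(270.4273021147741), np.float64(252.39069249047654)]
0.03 [np.float64(270.8388259273852), np.float64(255.81534118742857)]
```

```bash
python3 -c "
from h import *
print(finish_job())"
```

```text
the job is handed in; nothing more can be done
None
```

Both sides were pushed up to their stops, the steel pin from the block is down through all three corner eyes with its collar on the top eye, and the job was handed in at about 24 s; the pattern and bystanders were not touched.

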